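# Set up the sharpening place

## Robot

A 7-joint arm with a two-finger parallel gripper is mounted at the origin on a cart in front of the work surface, level with it; the furniture and walls round the work are solid. World frame = base frame: x ahead of the robot, y to its left, z up, the work surface at z = 0. Lengths are in m, angles in rad, forces in N, time in s.
With the tool pointing down it reaches from about 0.425 to 0.95 m from the base axis. Payload 4.7 kg.
Tool frame: the origin (TCP) lies on the centre line of the jaws, within the pads' length; the fingertips stand 8 mm ahead of it and the grasp point (between the pads) lies 11 mm behind it; z points along the fingers, y is the direction in which the jaws open and shut (so a half turn about z gives the same grasp; the last joint's range is limited). The gripper opens to 87 mm and grips with 3 to 60 N. Pads are 19 mm wide; open, the fingers measure 117 mm over their backs; the gripper's body (75 mm by 190 mm) begins 51 mm behind the grasp point.
Start: joints at [-0.029, 0.469, -0.049, 1.532, 0.024, 1.141, -0.082], TCP at [0.675, 0, 0.231] pointing down, gripper open.
Joint ranges: [-2.59, 2.59], [-0.33, 1.99], [-1.39, 1.29], [0.1, 2.45], [-1.04, 4.18], [0.21, 1.99], [-2.66, 2.66]. Speed limits (rad/s): [2.57, 2.57, 3.14, 3.14, 3.14, 3.14, 3.14].

## Interface

Orientations are given as a unit quaternion [x, y, z, w].
In Python, from station import manip, hand, kinematics, eyes, ticket, finder, read_t, read_joint_pos, read_dq, read_effort, read_tool_pos, read_tcp_rot, read_contact_force, read_torque, read_finger_gap gives the robot as it stands. Calls block until the motion is done:
- manip.movep(position, orientation): joint-space move of the TCP to a pose.
- manip.move_straight(position, frame=None, velocity=0.15): straight line of the TCP; frame=None keeps the orientation; velocity is the mean speed in m/s.
- manip.set_joints(angles): joint-space move.
- hand.set_gripper(opening, newtons=None): opening from 0.0 (shut) to 1.0 (fully open); newtons is the grip in N (None keeps the last); returns when the fingers have stopped.
- manip.hold(seconds).
- kinematics.inverse_kinematics(position, orientation): joint angles nearest the present ones, or None.
- eyes.snapshot(name): name is "scene" or "side" or "wrist"; returns a dict with "img" (384x512x3 uint8, red, green, blue), "fx", "fy", "cx", "cy" (pixels), "dist" ([k1, k2, p1, p2, k3] as OpenCV has them; the pictures are not rectified), "T" (4x4, takes a point from camera to world coordinates). Camera axes: x right, y down, z forward; pixel columns grow to the right and rows downward; lengths in m; the calibration is good to about 2 mm. A picture is of the moment at which its call begins. There is no depth.
A pose or a line that the arm cannot do raises manip.MotionError and nothing moves.
- ticket.finish_job(): hands the job in, once; it reports no verdict.
Trained networks look in a picture, given as the dict that the camera call returned (one of the last four; its "shot" number tells which), for a name from the list of things; names that differ only in an ending like _2 or _b are one class to them, and where a whole thing is asked for, a point or a joint stands for the part that bears it (a point fixed in the world has none). Each returns a list of dicts, best first, with "score" (0 to 1); they miss things now and then, are a little off and sometimes report something else, mostly with a low value. They report only what shows in the picture. A call takes as long as a camera call. They do not tell look-alikes from the thing itself.
- finder.recognise(query, picture): "point" ([column, row] in pixels, amid what is visible of it).
Readings, each from a call of its own:
- read_t(): time.
- read_joint_pos(): joint angles.
- read_dq(): joint speeds.
- read_effort(): joint torques, N m.
- read_tool_pos(): TCP position.
- read_tcp_rot(): TCP orientation.
- read_contact_force(): force on the tool from outside, world axes, zero at the start.
- read_torque(): the same for the moment, N m.
- read_finger_gap(): opening from 0.0 (shut) to 1.0 (fully open).
Only numpy, scipy, OpenCV 4.12 (cv2) and the standard library are available. Lean on these libraries where they do the work, as an engineer would, in place of code of your own. Each camera call takes 0.05 s, during which the arm holds its last target.

## Task

Get the bench ready for sharpening scissors: seat the oil stone and the slotted beech jig each flat in the wooden nest cut to its size, lay the screwdriver in its rest with the handle in the two wide V notches and the shank over the narrow one, and stand the yellow squeeze bottle in its round stand. Keep the bottle upright, and set the brittle stone down rather than dropping it.

Things in the scene. Friction and masses are not known exactly. Their poses are not given: they have to be found in the camera images.
- stone: Oil stone, 0.6 kg: a grey-brown stone bar 50 x 150 mm, 24 mm high, fixed on a wooden foot 62 x 175 mm, 20 mm high (44 mm high in all). Origin: centre of the underside; y along its length, x across, z up. Grip it across the 50 mm stone (20 to 44 mm above its underside) or the 62 mm foot.
- jig: Beech jig with two saw slots, one plain bar 36 x 150 x 34 mm (x, y, z), 0.12 kg. Origin: centre of the underside; y along its length. Grip it across the 36 mm. It is the one lying in the middle of the work; a similar block standing at the far edge of the table behind the steel vice is not meant and stays.
- driver_mid (a point): Screwdriver, yellow handle, 198 mm long, lying down. This point is on its axis at half its whole length, 11.5 mm above what it lies on; y runs along the axis to the handle's butt (x and z may be rolled). The handle, 23 mm thick, reaches from 4 to 99 mm along +y: grip it across, about 51 mm along +y. The thin steel shank lies along -y.
- bottle: Yellow squeeze bottle with red pointed cap, standing; body 38 mm in diameter up to 70 mm height, 98 mm high in all, 0.05 kg. Origin: centre of the underside, z up. Grip it round the body, about 45 to 60 mm above its underside.
- stone_nest: The larger wooden nest, fixed: board 94 x 207 mm with black rubber floor and battens round it, for the stone's 62 x 175 mm foot. Origin: centre of the underside; y along its length. Floor 7 mm above the origin, 68 x 181 mm, centred; bevelled battens open to 78 x 191 mm at their tops, 12 mm above the floor. Long battens interrupted for 64 mm at mid-length, for fingers.
- jig_nest: The smaller, narrow wooden nest, fixed: board 68 x 182 mm with black rubber floor and battens, for the jig. Origin: centre of the underside; y along its length. Floor 7 mm above the origin, 42 x 156 mm, centred; bevelled battens open to 52 x 166 mm at their tops, 12 mm above the floor. Long battens interrupted for 64 mm at mid-length, for fingers.
- driver_rest_seat (a point): Seat of the screwdriver rest: fixed board 56 x 200 x 8 mm with two wide V-notched cheeks for the handle (at +19 and +83 mm in y, 10 mm thick, notch 40 mm wide at the top, 36 mm above the table; 54 mm free between) and a narrow V post for the shank (y -78 mm). This point: mid-length, 32 mm above the table, where the seated screwdriver's middle comes to lie; y towards the cheeks.
- bottle_stand: Round wooden bottle stand, fixed, 78 mm across the foot, a cup with flared rim 69 mm wide and 32 mm high. Origin: centre of the underside. Inside, its floor is 8 mm above the origin and about 51 mm wide, flaring to 61 mm at the rim.
There are look-alikes about, which are no part of the job. Leave any orange look-alike of the part that bears driver_mid alone.

How it is judged:
At the end, for the whole second after the job is handed in: Stone and jig lie flat in their own nests (10 mm, 6 deg, 3.5 mm off the floor); the screwdriver lies in its rest's notches, handle at the wide cheeks (14 mm, 7 deg, 6 mm in height); the bottle stands on its stand's floor (10 mm, 3.5 mm off it). All at rest (horizontal distance between stone and stone_nest below 0.01 m and z of stone in the frame of stone_nest below 0.0105 m and angle between the y axis of stone and the y axis of stone_nest, either way round below 0.1 rad and angle between each of stone, jig's own z axis and vertical below 0.05 rad and linear speed of each of stone, jig, driver, bottle below 0.02 m/s and horizontal distance between jig and jig_nest below 0.01 m and z of jig in the frame of jig_nest below 0.0105 m and angle between the y axis of jig and the y axis of jig_nest, either way round below 0.1 rad and horizontal distance between driver_mid and driver_rest_seat below 0.014 m and z of driver_mid in the frame of driver_rest_seat between -0.006 and 0.005 m and angle between the y axis of driver_mid and the y axis of driver_rest_seat, either way round below 0.12 rad and horizontal distance between bottle and bottle_stand below 0.01 m and z of bottle in the frame of bottle_stand below 0.0115 m and angle between bottle's own z axis and vertical below 0.1 rad); the robot touches nothing.
It fails at once if the bottle is tipped by more than about 35 degrees (angle between bottle's own z axis and vertical above 0.6 rad).
It fails at once if the stone is dropped or thrown into its nest (faster than 0.45 m/s just over it) (horizontal distance between stone and stone_nest below 0.06 m and z of stone in the frame of stone_nest below 0.06 m and linear speed of stone above 0.45 m/s).
It also fails if it takes over 125 s, if anything falls off the work surface, if the arm or the gripper's body presses on something with over 40 N, if the wrist force passes 120 N, or if a joint passes its speed limit or range.

## Working session

There is one attempt and no reset: what is moved stays moved. The work goes in short steps, each a Python script; the robot and the scene stay as the last script left them, time stands still between calls to the robot, and variables do not carry over. Pictures are saved under pics/ and viewed, and the job is handed in when it is done.

```bash
ls; mkdir -p pics; python3 - <<'E'
from station import *
import cv2,numpy as np
for n in ["scene","side","wrist"]:
    s=eyes.snapshot(n); cv2.imwrite(f"pics/{n}0.png",cv2.resize(s["img"][:,:,::-1],(800,600),interpolation=cv2.INTER_CUBIC))
    print(n,s["fx"],s["fy"],s["cx"],s["cy"],s["dist"],np.round(s["T"],3).tolist())
    for q in ["stone","jig","driver_mid","bottle","stone_nest","jig_nest","driver_rest_seat","bottle_stand"]:
        try: print(q,[(np.round(d["point"],1).tolist(),round(d["score"],2)) for d in finder.recognise(q,s)])
        except Exception as e: print(q,e)
print(read_t(),read_tcp_rot())
E
```

```text
pics
scene 382.69855716277436 382.69855716277436 260.2159490010948 194.55637527286484 [-0.00522979  0.          0.          0.          0.        ] [[-0.83, -0.315, 0.46, -0.035], [-0.558, 0.445, -0.701, 0.779], [0.016, -0.838, -0.545, 0.681], [0.0, 0.0, 0.0, 1.0]]
stone [([204.7, 270.6], 0.91)]
jig [([313.5, 180.4], 0.85)]
driver_mid [([206.6, 200.2], 0.64), ([244.4, 296.1], 0.63)]
bottle [([148.2, 295.5], 0.89)]
stone_nest [([258.6, 215.2], 0.78)]
jig_nest [([266.0, 165.1], 0.83)]
driver_rest_seat [([163.3, 247.3], 0.83)]
bottle_stand []
side 347.5000913945475 347.5000913945475 259.80722147626244 188.33672886839588 [-0.01988435  0.          0.          0.          0.        ] [[-0.857, -0.223, 0.464, -0.051], [-0.515, 0.358, -0.779, 0.89], [0.008, -0.907, -0.422, 0.536], [0.0, 0.0, 0.0, 1.0]]
stone [([218.1, 241.6], 0.91)]
jig [([305.2, 177.6], 0.61)]
driver_mid [([250.5, 260.1], 0.69), ([209.9, 196.0], 0.46)]
bottle [([164.7, 261.9], 0.72)]
stone_nest []
jig_nest [([259.7, 169.0], 0.92)]
driver_rest_seat [([170.4, 225.7], 0.73)]
bottle_stand [([311.2, 158.0], 0.65)]
wrist 295.82193895819603 295.82193895819603 260.54291421091636 189.65537403048523 [-0.05786709  0.          0.          0.          0.        ] [[1.0, -0.0, -0.001, 0.676], [-0.001, -0.959, -0.284, 0.079], [-0.001, 0.284, -0.959, 0.386], [0.0, 0.0, 0.0, 1.0]]
stone [([65.1, 7.6], 0.86)]
jig []
driver_mid [([239.2, 135.3], 0.75)]
bottle []
stone_nest [([115.9, 148.4], 0.73)]
jig_nest [([233.1, 302.3], 0.78)]
driver_rest_seat [([203.7, 14.8], 0.59)]
bottle_stand []
1.35 [ 7.07100263e-01  7.07113298e-01  2.87033831e-05 -8.97572785e-06]
```

View pics/scene0.png

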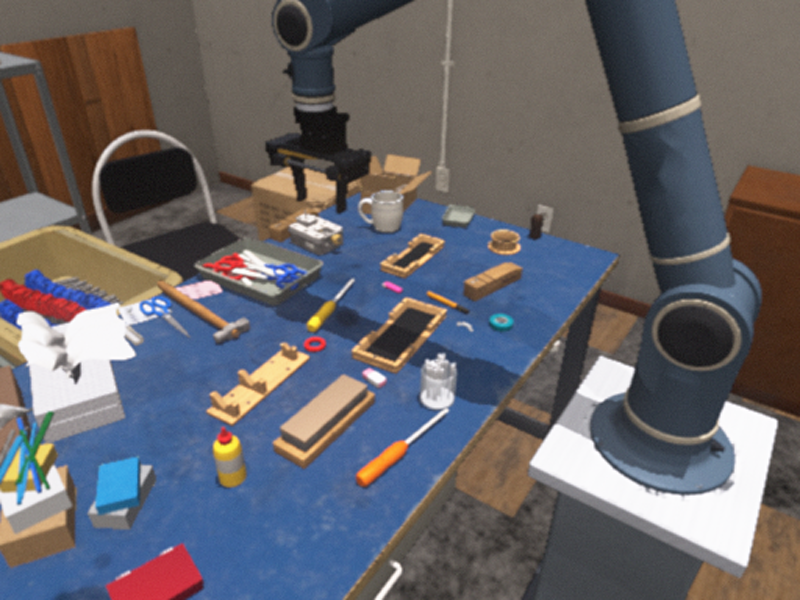

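View pics/side0.png

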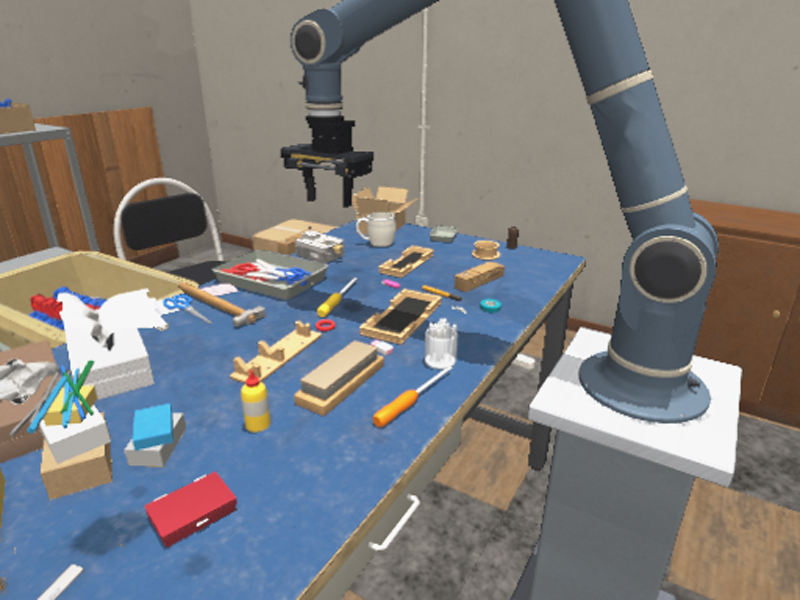

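View pics/wrist0.png

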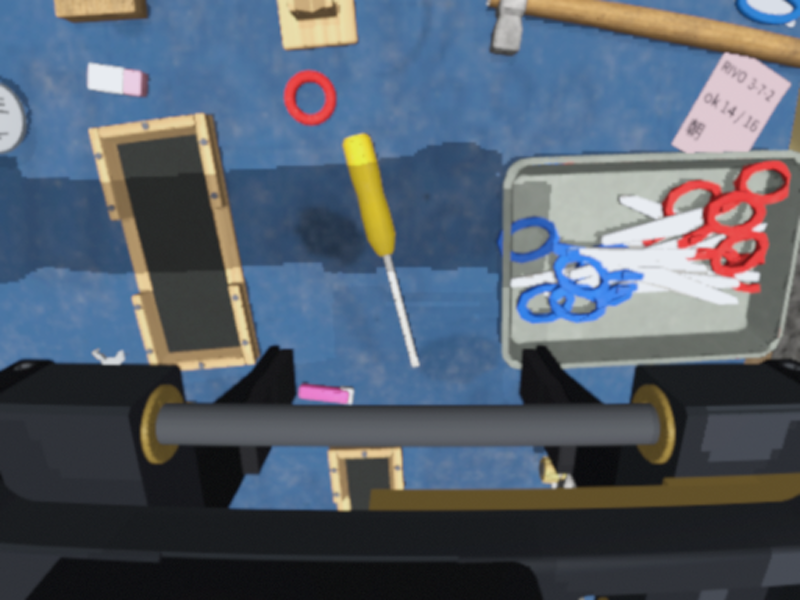

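The overview shows the stone at (325,418), the jig at (493,280), the yellow driver at (330,305) and the bottle at (229,458). The stone nest is at (400,333), the jig nest at (413,254), the rest at (258,385) and the stand at (505,241). The orange driver at (400,450) is the look-alike. Next I'll take top views.

```bash
cat > h.py <<'E'
from station import *
import cv2,numpy as np
from scipy.spatial.transform import Rotation as R
def ray(s,uv):
    K=np.array([[s["fx"],0,s["cx"]],[0,s["fy"],s["cy"]],[0,0,1.]])
    p=cv2.undistortPoints(np.array([[uv]],float),K,np.array(s["dist"],float))[0,0]
    T=np.array(s["T"]); d=T[:3,:3]@np.array([p[0],p[1],1]); return T[:3,3],d
def onz(s,uv,z):
    o,d=ray(s,uv); return (o+d*(z-o[2])/d[2])
def proj(s,P):
    K=np.array([[s["fx"],0,s["cx"]],[0,s["fy"],s["cy"]],[0,0,1.]]); T=np.linalg.inv(np.array(s["T"]))
    return cv2.projectPoints(np.atleast_2d(P).astype(float),cv2.Rodrigues(T[:3,:3])[0],T[:3,3],K,np.array(s["dist"],float))[0][:,0]
def quat(yaw):
    """tool down; jaw (tool y) direction at angle yaw from world x"""
    c,s=np.cos(yaw),np.sin(yaw)
    y=np.array([c,s,0]);z=np.array([0,0,-1.]);x=np.cross(y,z)
    return R.from_matrix(np.stack([x,y,z],1)).as_quat()
def snap(n,tag):
    import pickle
    s=eyes.snapshot(n); pickle.dump(s,open(f"pics/{tag}.pkl","wb"))
    cv2.imwrite(f"pics/{tag}.png",cv2.resize(s["img"][:,:,::-1],(800,600),interpolation=cv2.INTER_CUBIC)); return s
E
python3 - <<'E'
from h import *
s=snap("scene","scene1")
for n,uv,z in [("stone",(204.7,270.6),.03),("jig",(313.5,180.4),.02),("drv",(206.6,200),.01),("orange",(244,296),.01),("bottle",(148,295),.04),("snest",(258,215),.01),("jnest",(266,165),.01),("rest",(163,247),.02),("stand",(323,156),.015)]:
    print(n,np.round(onz(s,uv,z),3))
print(quat(0))
for p in [(0.62,-0.02,.33),(0.55,0.15,0.33),(.62,-.3,.33),(.6,-.2,.4),(.6,.1,.4)]:
    print(p, kinematics.inverse_kinematics(p,quat(0)))
E
```

```text
stone [0.437 0.294 0.03 ]
jig [ 0.425 -0.248  0.02 ]
drv [0.651 0.039 0.01 ]
orange [0.325 0.29  0.01 ]
bottle [0.482 0.429 0.04 ]
snest [0.475 0.012 0.01 ]
jnest [ 0.625 -0.261  0.01 ]
rest [0.59  0.283 0.02 ]
stand [ 0.483 -0.439  0.015]
[0.70710678 0.70710678 0.         0.        ]
(0.62, -0.02, 0.33) [-5.56363321e-04  3.13482517e-01 -4.67230758e-02  1.53519269e+00
  1.49765171e-02  1.29326717e+00 -4.91090373e-02]
(0.55, 0.15, 0.33) [-0.25271716  0.22930191 -0.10715788  1.64800789  0.0254904   1.26564599
 -0.36475057]
(0.62, -0.3, 0.33) [ 0.37162803  0.43231335  0.02678373  1.36399594 -0.01151164  1.34543425
  0.39852114]
(0.6, -0.2, 0.4) [ 0.24943178  0.30781865  0.007729    1.389954   -0.00236072  1.44382898
  0.25709643]
(0.6, 0.1, 0.4) [-0.17511233  0.26707733 -0.07791067  1.44456171  0.02074545  1.43075572
 -0.25316749]
```

```bash
python3 - <<'E'
from h import *
for i,p in enumerate([(0.53,-0.46,.36),(0.55,-0.11,.38),(.52,.2,.36)]):
    manip.movep(p,quat(0)); manip.hold(0.2); s=snap("wrist",f"w{i}"); print(read_t(),read_tool_pos())
    for q in ["stone","jig","driver_mid","bottle","stone_nest","jig_nest","driver_rest_seat","bottle_stand"]:
        print(q,[(np.round(d["point"],1).tolist(),round(d["score"],2)) for d in finder.recognise(q,s)])
E
```

```text
3.4667 [ 0.53060033 -0.45922425  0.3597941 ]
stone []
jig [([188.9, 36.8], 0.71)]
driver_mid []
bottle []
stone_nest []
jig_nest [([328.8, 45.1], 0.73)]
driver_rest_seat []
bottle_stand [([233.1, 140.1], 0.74)]
5.4333 [ 0.55003768 -0.11108108  0.37971559]
stone []
jig [([195.4, 217.3], 0.81)]
driver_mid [([318.4, 55.5], 0.92)]
bottle []
stone_nest [([218.1, 69.6], 0.86), ([194.6, 221.3], 0.15)]
jig_nest [([306.4, 218.6], 0.71)]
driver_rest_seat []
bottle_stand [([229.8, 302.2], 0.65)]
7.275 [0.52049188 0.19882737 0.36002478]
stone [([216.5, 105.3], 0.95)]
jig []
driver_mid [([323.6, 226.7], 0.83), ([137.9, 101.3], 0.69)]
bottle [([236.8, 4.8], 0.86)]
stone_nest [([237.9, 230.1], 0.94), ([214.4, 103.8], 0.55)]
jig_nest []
driver_rest_seat [([308.1, 104.1], 0.79)]
bottle_stand []
```

View pics/w0.png

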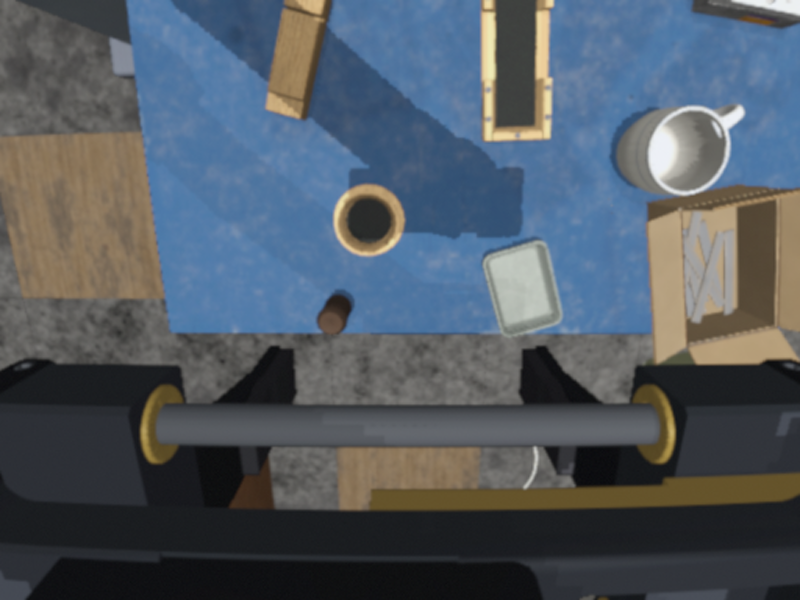

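View pics/w1.png

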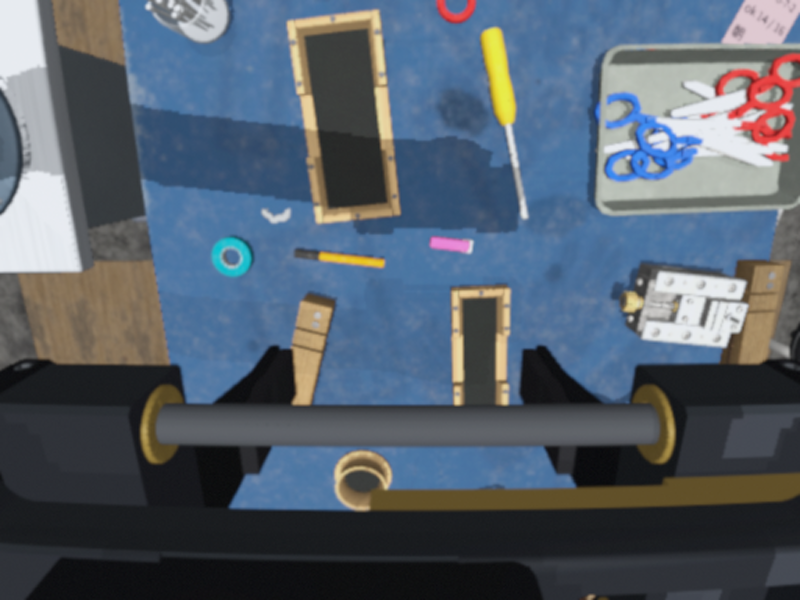

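View pics/w2.png

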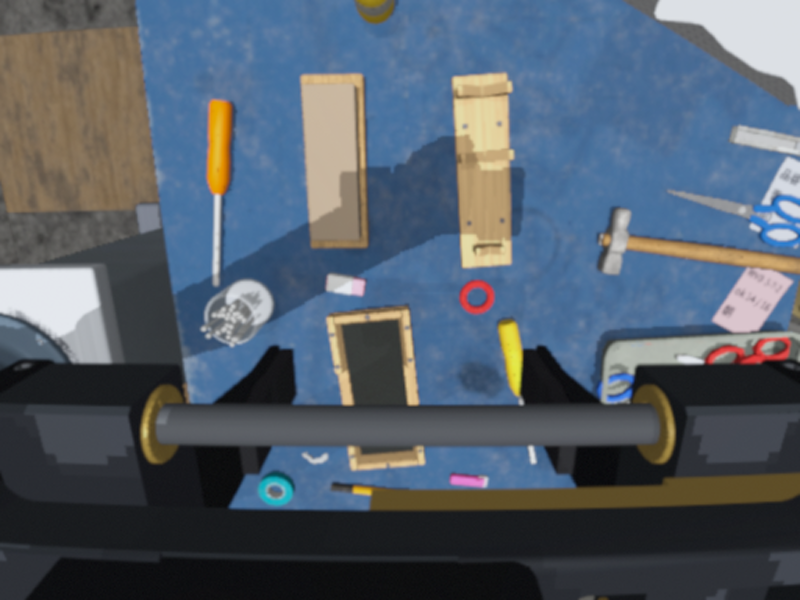

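w0 shows the jig at (300,55), the jig nest at (516,65) and the stand at (368,219). w1 shows the stone nest at (345,117), the driver at (505,110) and the jig nest. w2 shows the stone at (335,160), the rest at (483,170) and only the edge of the bottle at (376,5). I'll zoom in for the corners.

```bash
cat >> h.py <<'E'
import pickle
def crop(tag,u,v,w,h,k,out):
    s=pickle.load(open(f"pics/{tag}.pkl","rb")); im=s["img"][max(0,v):v+h,max(0,u):u+w,::-1]
    im=cv2.resize(im,None,fx=k,fy=k,interpolation=cv2.INTER_CUBIC)
    for i in range(0,w,10): cv2.putText(im,str(u+i),(i*k,8),0,.3,(255,255,255)); im[:, i*k]=im[:, i*k]//2+60
    for i in range(0,h,10): cv2.putText(im,str(v+i),(0,i*k+3),0,.3,(255,255,255)); im[i*k,:]=im[i*k,:]//2+60
    cv2.imwrite(f"pics/{out}.png",im); return im
E
python3 - <<'E'
from h import *
crop("w2",185,40,150,140,5,"c_stone")
crop("w1",180,0,170,145,4,"c_nest")
crop("w0",160,0,200,170,4,"c_jig")
crop("w1",180,175,150,90,5,"c_jig1")
E
```

```text
(no output)
```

View pics/c_stone.png

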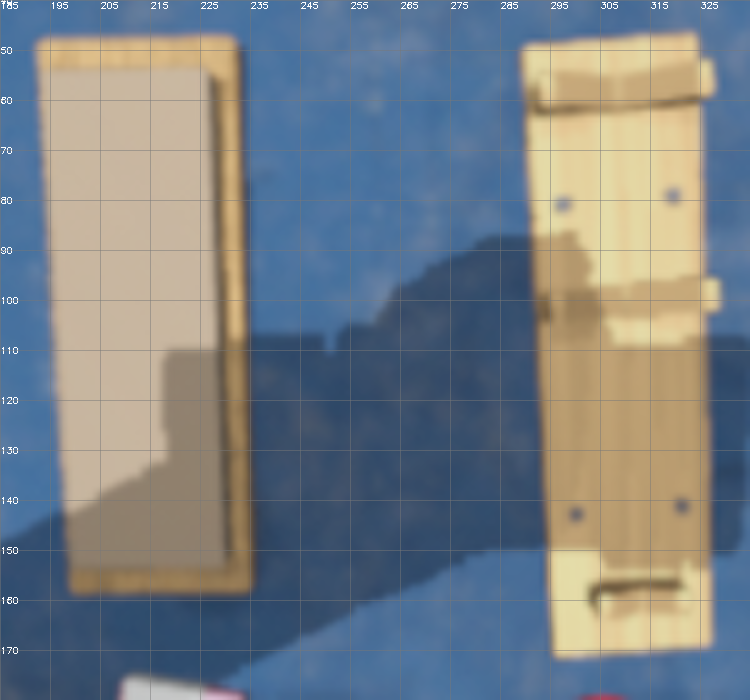

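View pics/c_nest.png

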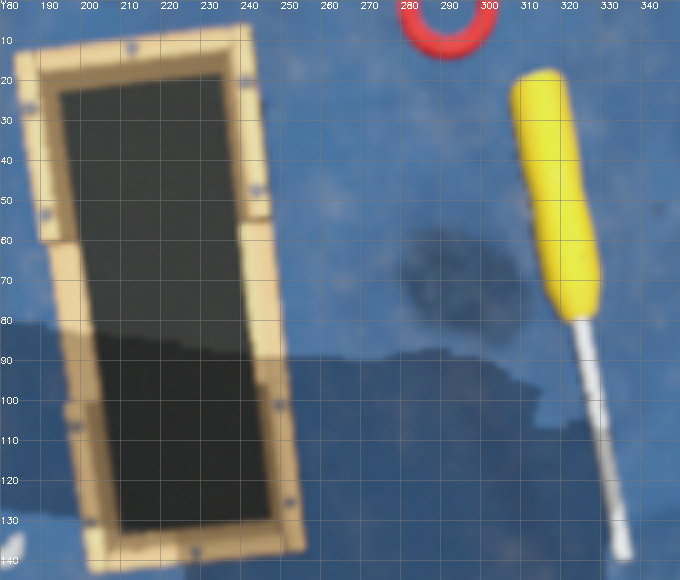

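View pics/c_jig.png

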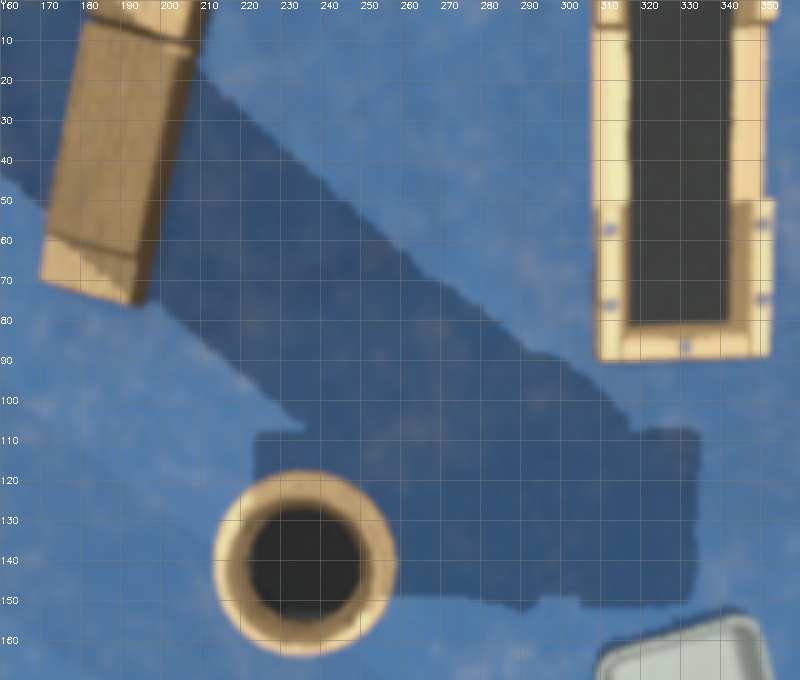

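View pics/c_jig1.png

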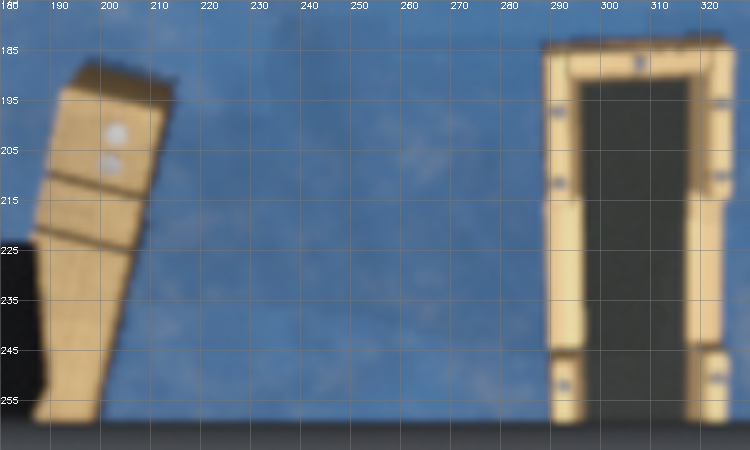

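```bash
cat > fit.py <<'E'
from h import *
from scipy.optimize import least_squares
L=lambda t:pickle.load(open(f"pics/{t}.pkl","rb"))
def fit(name,obs,x0,fixyaw=False):
    S={t:L(t) for t,_,_ in obs}
    def f(p):
        c,s=np.cos(p[2]),np.sin(p[2]); r=[]
        for t,uv,P in obs:
            W=[p[0]+c*P[0]-s*P[1],p[1]+s*P[0]+c*P[1],P[2]]
            r+=list(proj(S[t],W)[0]-uv)
        if fixyaw: r.append(p[2])
        return r
    q=least_squares(f,x0,loss="soft_l1"); r=np.array(f(q.x))
    print(name,np.round(q.x,4),"res",np.round(r,1)); return q.x
def box(w,l,z,tl,tr,br,bl,t):
    o=[]
    for uv,sx,sy in ((tl,-1,1),(tr,1,1),(br,1,-1),(bl,-1,-1)):
        if uv: o.append((t,uv,(sx*w/2,sy*l/2,z)))
    return o
if __name__=="__main__":
    fit("stone",box(.062,.175,.02,(192.6,47.6),(232.6,47.2),(235.4,157.2),(199,158.8),"w2")+box(.05,.15,.044,(193.4,53.6),(227,53.6),(230,153.2),(198.6,154),"w2"),[.43,.29,0])
    fit("snest",box(.068,.181,.007,(194.5,23),(235.7,18),(248,129.5),(210,133.2),"w1")+box(.094,.207,.019,(183.7,13),(242.5,6),(256.5,137),(202,143),"w1"),[.47,.01,0])
    fit("driver",[("w1",(314.5,18.5),(0,.099,.0115)),("w1",(325.5,79.5),(0,.004,.0115)),("w1",(336.2,139.5),(0,-.099,.0115))],[.65,.04,0])
    fit("jig",box(.036,.15,.034,0,0,(193,76.2),(170,70),"w0")+box(.036,.15,.034,(192.4,192.6),(212.6,197),0,0,"w1")+box(.036,.15,0,(198,187),(215,191.4),0,0,"w1"),[.425,-.25,-.1])
    fit("jnest",box(.042,.156,.007,0,0,(342,80),(316.7,80.5),"w0")+box(.042,.156,.007,(296,191.4),(318,190.2),0,0,"w1")+box(.068,.182,.019,0,0,(353,88.7),(309.5,90),"w0")+box(.068,.182,.019,(289.6,185),(326.6,184.6),0,0,"w1"),[.62,-.26,0])
    fit("stand",[("w0",(236.3,140.8),(0,0,.032))],[.48,-.44,0],1)
    print(proj(L("w0"),[[.4977+.0,-.44,.032],[.53,-.44,.032]]))
    fit("rest",box(.056,.2,.008,(289.4,49.2),(324.4,46.8),(327.4,169),(296,171.6),"w2"),[.59,.28,0])
E
python3 fit.py
```

```text
stone [0.4468 0.2735 0.0006] res [-0.1  0.  -0.2 -0.1 -0.2  1.2 -0.2 -0.2  0.1  0.1  0.1 -0.4  0.1  0.2
  0.5 -0.4]
snest [0.4856 0.0078 0.0967] res [-0.1 -0.3  0.2 -0.2  0.1  0.3 -0.1  0.5 -0.2  0.  -0.  -0.1 -0.4  0.2
  0.5 -0.3]
driver [0.6605 0.0015 0.2342] res [ 0.1  0.8  0.1 -0.3 -0.2 -0.5]
jig [ 0.428  -0.2629 -0.2538] res [-0.1 -0.2  0.1  0.1  0.4 -0.3 -0.   0.1 -1.2  0.1  0.4  0.2]
jnest [ 0.64   -0.2676  0.0423] res [ 0.2  0.8 -0.   1.1 -0.1 -1.1  0.3 -0.9 -1.  -0.2  0.4 -0.1 -0.2  0.7
  0.2 -0.5]
stand [ 0.4914 -0.4402  0.    ] res [-0.  0.  0.]
[[240.15741185 140.70726874]
 [259.99615384 140.72153915]]
rest [0.6029 0.2618 0.0784] res [-0.   0.2  0.1 -0.2  0.1  0.1 -0.2 -0. ]
```

```bash
python3 - <<'E'
from h import *
manip.movep((.5,.36,.34),quat(0)); manip.hold(.2); s=snap("wrist","w3"); crop("w3",160,0,200,170,4,"c_bot")
print(read_t(),finder.recognise("bottle",s))
E
```

```text
8.6167 [{'point': [251.7, 107.3], 'score': 0.73}]
```

View pics/w3.png

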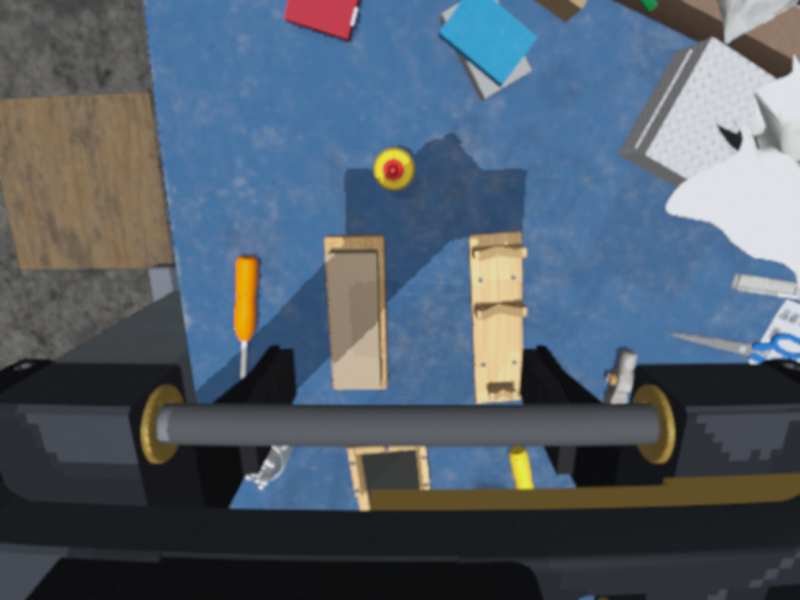

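View pics/c_bot.png

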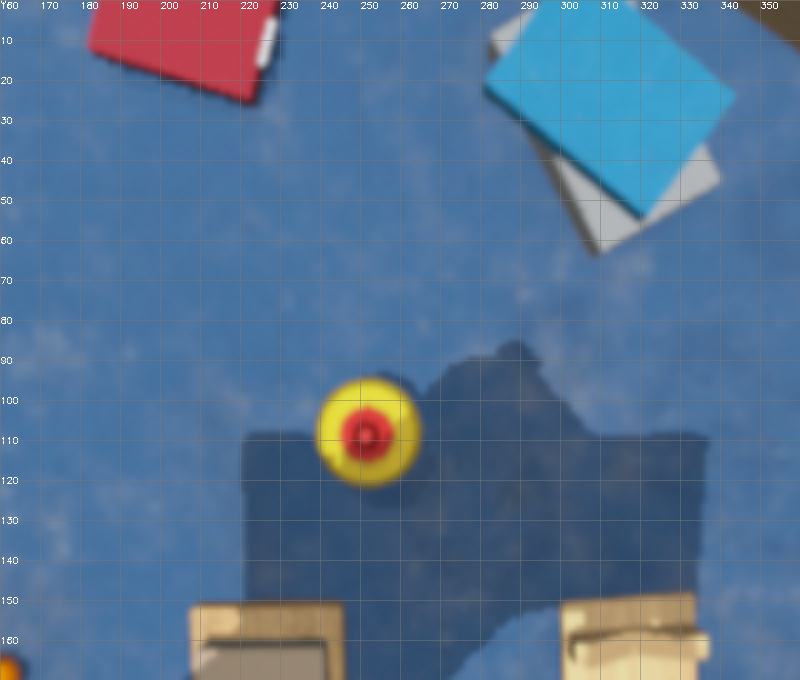

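w3 shows the bottle standing upright at (394,168) on the 800 px scale, with the cap tip at pixel (251.5,109). Now I'll grasp it.

```bash
cat >> h.py <<'E'
def fmag(): return np.round(read_contact_force(),1)
def pick(x,y,z,yaw,op,n,zup=.22,pre=.12,v=.12,zl=None):
    hand.set_gripper(op)
    manip.movep((x,y,pre if pre else zup),quat(yaw))
    manip.move_straight((x,y,z),velocity=v); print("down",read_tool_pos().round(4),fmag())
    hand.set_gripper(0.0,n); print("gap",read_finger_gap(), "t",read_t())
    manip.move_straight((x,y,zl or zup),velocity=.15); print("lift gap",read_finger_gap(),fmag())
E
python3 - <<'E'
from h import *
s=pickle.load(open("pics/w3.pkl","rb"))
a=onz(s,(251.5,109),.098); b=onz(s,(252,108),.065); print(a,b)
x,y=((a+b)/2)[:2]; print(x,y)
pick(x,y,.044,0,.75,8,zup=.25,pre=.2)
s=snap("wrist","w4"); snap("side","s4")
E
```

```text
[0.48998468 0.42897479 0.098     ] [0.48973774 0.42964334 0.065     ]
0.4898612076298474 0.4293090626696652
down [0.4903 0.4298 0.0449] [ 0.7 -0.2  0.1]
gap 0.4286355609597272 t 12.0917
lift gap 0.43098394713150345 [ 0.6 -0.4 -0.1]
```

View pics/s4.png

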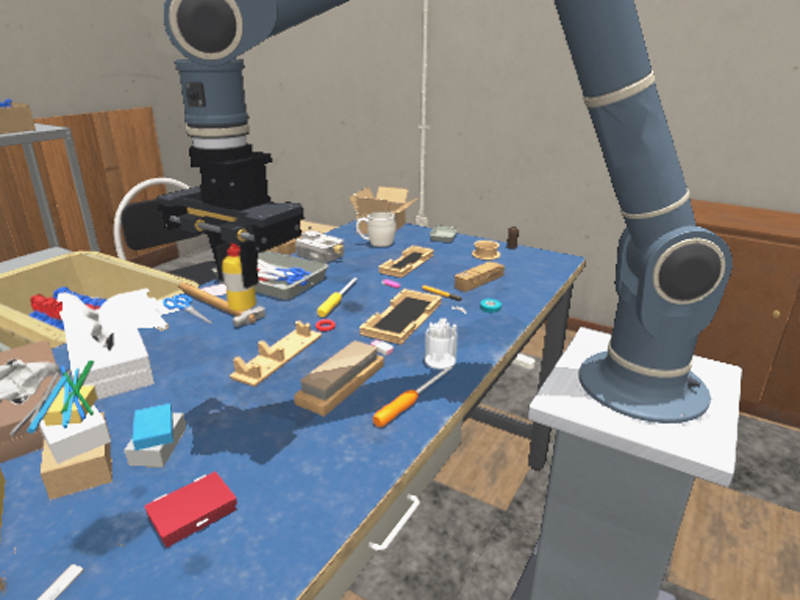

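The bottle hangs upright in the jaws at (238,275). Next I'll carry it to the stand.

```bash
python3 - <<'E'
from h import *
manip.move_straight((.50,0,.25),velocity=.35)
manip.move_straight((.4914,-.4402,.2),velocity=.35)
print(read_finger_gap(),read_tool_pos())
manip.move_straight((.4914,-.4402,.0530),velocity=.1); print(fmag(),read_tool_pos())
hand.set_gripper(.75); manip.move_straight((.4914,-.4402,.25),velocity=.2)
manip.move_straight((.49,-.48,.32),velocity=.2)
manip.hold(.2);s=snap("wrist","w5"); snap("side","s5");print(read_t())
E
```

```text
0.42311639756849967 [ 0.4925421  -0.43775102  0.2001857 ]
[ 0.8  0.5 -0.4] [ 0.49183319 -0.44053167  0.05376046]
20.8917
```

View pics/w5.png

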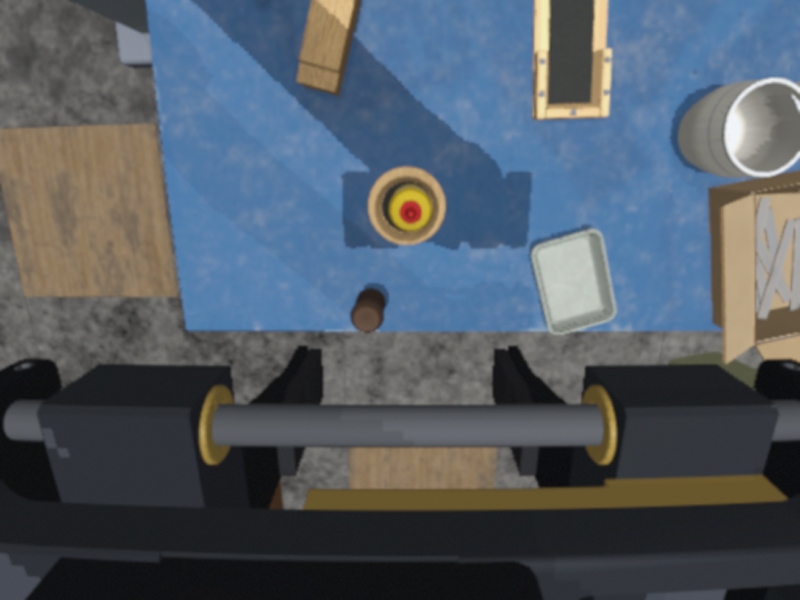

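View pics/s5.png

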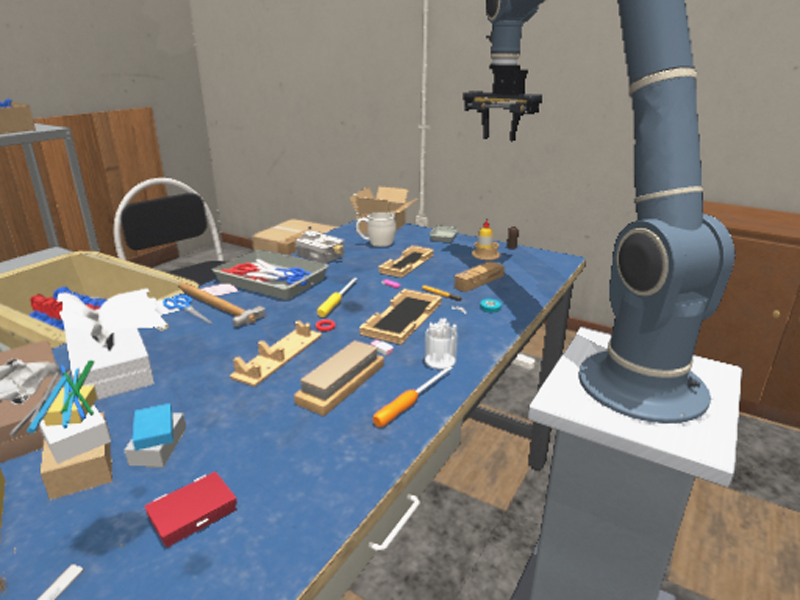

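w5 shows the bottle standing in the cup, with the rim centre at (407,205) and the cap tip at (410,212). I'll check the offset, then place the jig.

```bash
python3 - <<'E'
from h import *
s=pickle.load(open("pics/w5.pkl","rb")); a=onz(s,(260.5,131.2),.032);b=onz(s,(262.4,135.7),.106);print("rim",a,"tip",b,(b-a)[:2])
j=np.array([.428,-.2629]); 
pick(j[0],j[1],.012,-.2538,.75,25,zup=.2,pre=.12)
n=(.64,-.2676)
manip.move_straight((*n,.15),frame=quat(.0423),velocity=.25); print(read_tool_pos(),read_finger_gap())
s=snap("wrist","w6"); snap("scene","s6");print(read_t())
E
```

```text
rim [ 0.48938729 -0.43988037  0.032     ] tip [ 0.49195182 -0.4386794   0.106     ] [0.00256453 0.00120097]
down [ 0.4285 -0.2633  0.0126] [0.1 0.2 0.1]
gap 0.4106358466210574 t 23.9333
lift gap 0.4149243529785464 [-0.1  0.5 -1.1]
[ 0.63891031 -0.26799378  0.14970863] 0.40964642207482505
26.4583
```

View pics/w6.png

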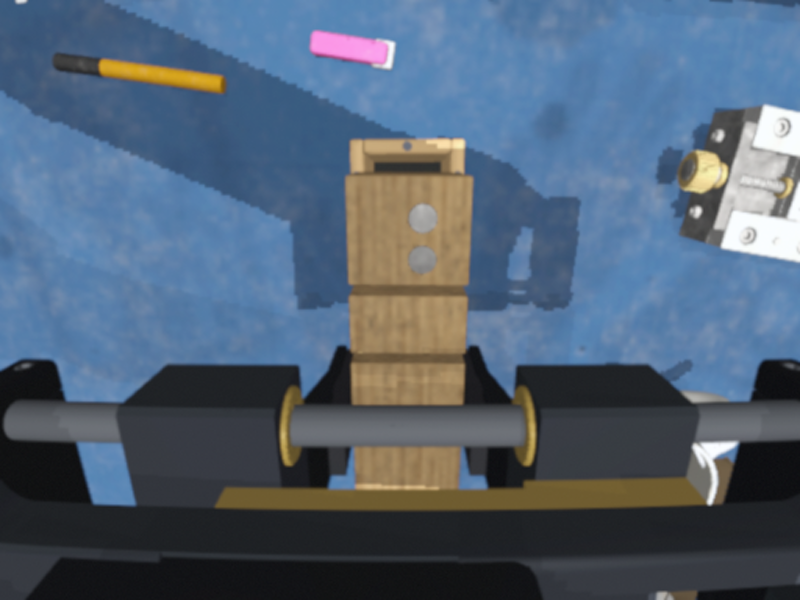

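View pics/s6.png

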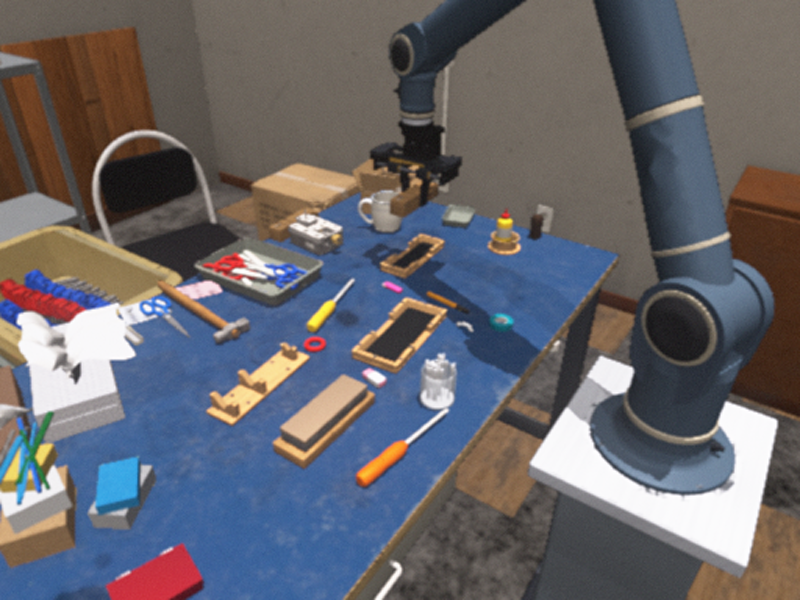

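The jig hangs over the jig nest, with its end edge at (346,177) to (472,177) and the nest end at (350–465,140). I'll check the numbers before lowering.

```bash
python3 - <<'E'
from h import *
s=pickle.load(open("pics/w6.pkl","rb")); T=read_tool_pos();zt=T[2]-.0126+.034
k=.64
for u,v in [(346,177),(472,177),(350,360),(465,360)]: print("jig",onz(s,(u*k,v*k),zt))
for u,v,z in [(350,140,.019),(465,140,.019)]: print("nest",onz(s,(u*k,v*k),z))
c,sn=np.cos(.0423),np.sin(.0423)
for sx,sy in((-1,1),(1,1)):
  print("exp jig",T[0]+c*sx*.018-sn*sy*.075,T[1]+sn*sx*.018+c*sy*.075, "exp nest",.64+c*sx*.034-sn*.091,-.2676+sn*sx*.034+c*.091)
E
```

```text
jig [ 0.61916707 -0.19427452  0.17188998]
jig [ 0.65459182 -0.19282104  0.17188998]
jig [ 0.62065482 -0.25021675  0.17188998]
jig [ 0.65685074 -0.24870533  0.17188998]
nest [ 0.60161017 -0.17884267  0.019     ]
nest [ 0.66960016 -0.17606955  0.019     ]
exp jig 0.6177469763005621 -0.19404770416375144 exp nest 0.6021822612110348 -0.17811917170203662
exp jig 0.6537147738826137 -0.1925253582449274 exp nest 0.6701214344215769 -0.17524362941092453
```

```bash
python3 - <<'E'
from h import *
x,y=.6388,-.2681
manip.move_straight((x,y,.045),velocity=.12)
manip.move_straight((x,y,.021),velocity=.05);print(read_tool_pos(),fmag())
manip.move_straight((x,y,.0185),velocity=.03);print(read_tool_pos(),fmag())
hand.set_gripper(.8); manip.move_straight((x,y,.2),velocity=.2)
manip.move_straight((.64,-.33,.3),velocity=.2);manip.hold(.2)
s=snap("wrist","w7");print(read_t()); crop("w7",200,40,130,180,4,"c7")
E
```

```text
[ 0.63875871 -0.26808854  0.02074221] [-0.2 -0.3 -1.8]
[ 0.63952289 -0.26838792  0.01912422] [ 0.5 -0.5  0.5]
31.275
```

View pics/w7.png

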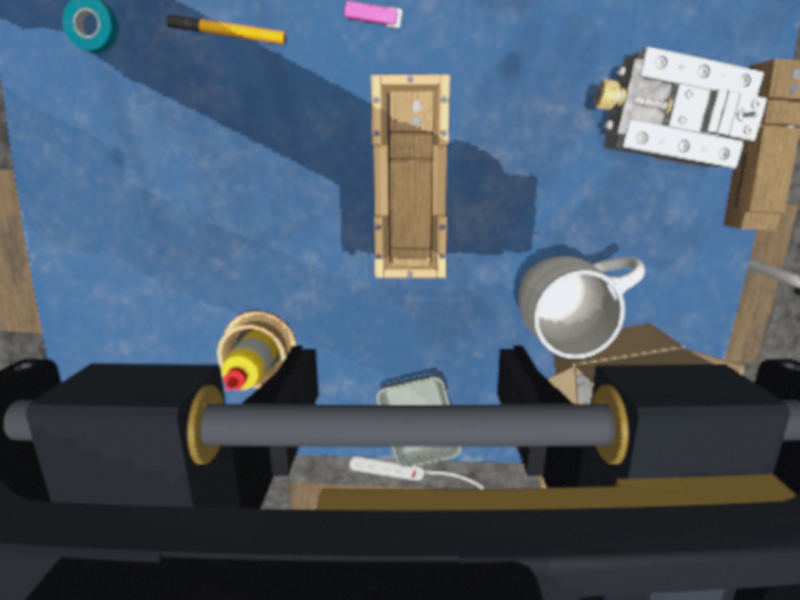

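View pics/c7.png

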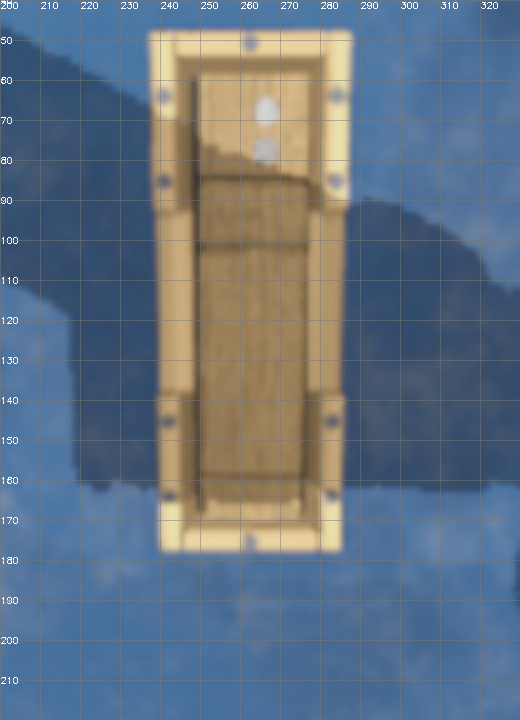

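The jig lies flat inside its battens at (411,175). Now the driver.

```bash
python3 - <<'E'
from h import *
pick(.6487,.0511,.0105,.2342,.55,25,zup=.2,pre=.12,v=.1)
manip.move_straight((.5989,.3126,.15),frame=quat(.0784),velocity=.25);manip.hold(.2)
print(read_tool_pos(),read_finger_gap(),read_t())
snap("wrist","w8");snap("side","s8")
E
```

```text
down [0.6494 0.0512 0.0113] [-0.5 -0.1  0.3]
gap 0.25630282453822184 t 35.35
lift gap 0.2542928840860802 [ 0.6  0.3 -0.8]
[0.59966244 0.31104462 0.15029658] 0.26063970211689247 38.2
```

View pics/w8.png

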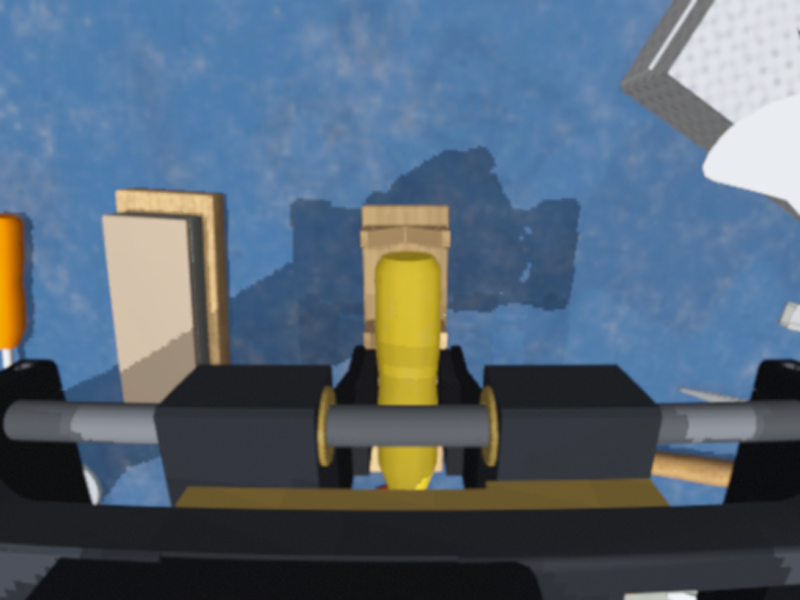

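View pics/s8.png

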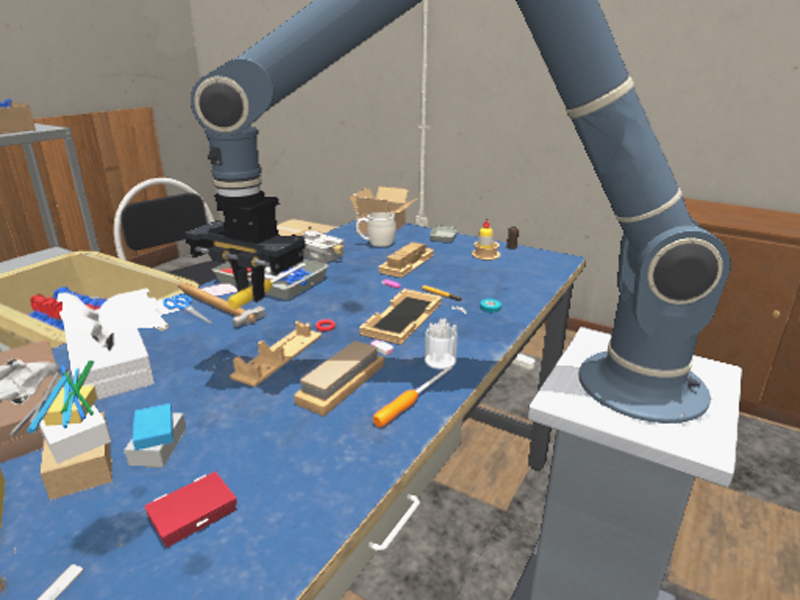

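The driver is held over the rest with its butt at (408,253). I'll check the butt position and lower it.

```bash
python3 - <<'E'
from h import *
s=pickle.load(open("pics/w8.pkl","rb")); k=.64
b=onz(s,(408*k,254*k),.15); print(b, "exp",(.596,.3588)); print(onz(s,(408*k,340*k),.155))
t=read_tool_pos(); print("rest butt-end board corners",onz(s,(362*k,207*k),.008),onz(s,(449*k,207*k),.008))
for sx in(-1,1): print(.6029+.028*sx-.1*.0783,.2618+.1+.028*sx*.078)
x,y=.5989,.3126
manip.move_straight((x,y,.055),velocity=.12)
manip.move_straight((x,y,.0325),velocity=.05);print(read_tool_pos(),fmag())
manip.hold(.1); snap("side","s9")
hand.set_gripper(.5); manip.move_straight((x,y,.2),velocity=.2)
manip.move_straight((.59,.19,.33),velocity=.25);manip.hold(.2)
s=snap("wrist","w9");print(read_t()); crop("w9",240,30,130,180,4,"c9")
E
```

```text
[0.59679623 0.35887834 0.15      ] exp (0.596, 0.3588)
[0.59904303 0.32930667 0.155     ]
rest butt-end board corners [0.56764659 0.35880672 0.008     ] [0.62298231 0.36299348 0.008     ]
0.56707 0.359616
0.62307 0.36398400000000003
[0.59854289 0.31246458 0.03200911] [ 0.2  0.4 -0.4]
42.7917
```

View pics/w9.png

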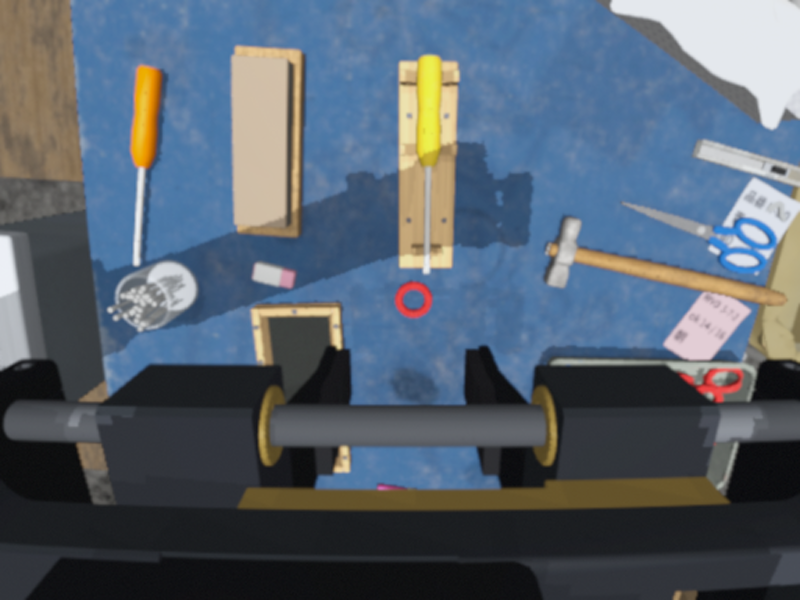

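View pics/c9.png

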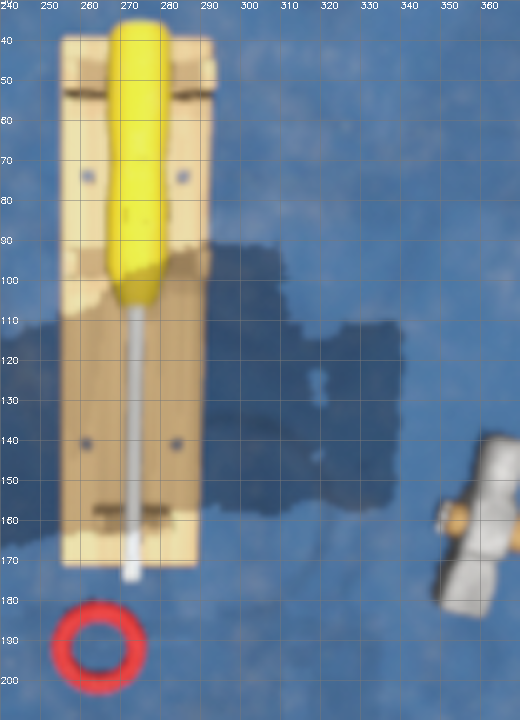

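w9 shows the driver lying in the rest, with the butt at (430,57) and the tip at (427,272). I'll check those numbers and pick up the stone.

```bash
python3 - <<'E'
from h import *
s=pickle.load(open("pics/w9.pkl","rb"))
a=onz(s,(275,35.5),.032);b=onz(s,(273,175),.032);m=(a+b)/2;print("mid",m,"yaw",np.arctan2(-(a-b)[0],(a-b)[1]),"len",np.linalg.norm(a-b),"vs .6029 .2618 .0784")
c=np.mean([onz(s,p,.008) for p in [(255.5,39),(293,39),(289,171),(255.5,171)]],0);print("board",c)
pick(.4468,.2735,.012,.0006,.97,45,zup=.2,pre=.12,v=.1)
manip.move_straight((.4856,.0078,.16),frame=quat(.0967),velocity=.2);manip.hold(.2)
print(read_tool_pos(),read_finger_gap(),read_t(),fmag())
snap("wrist","w10");snap("side","s10")
E
```

```text
mid [0.60303112 0.26210667 0.032     ] yaw 0.07675258935344882 len 0.2011597149434087 vs .6029 .2618 .0784
board [0.60278792 0.26258803 0.008     ]
down [0.4473 0.2738 0.0126] [ 0.   0.5 -0.9]
gap 0.706372448720194 t 46.55
lift gap 0.7094552615661613 [ 0.5  0.4 -5.3]
[0.48558932 0.00861292 0.16009269] 0.7128319629458446 49.6583 [-0.8 -0.3 -5.8]
```

View pics/w10.png

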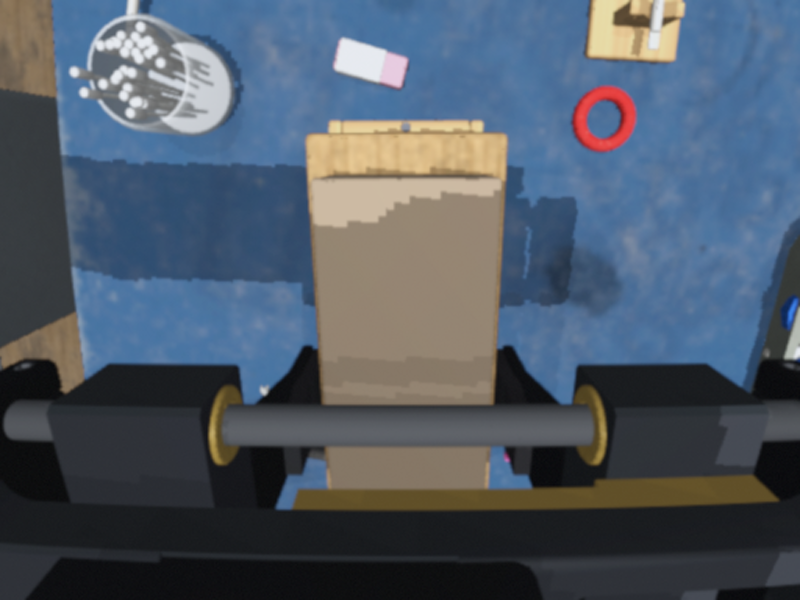

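View pics/s10.png

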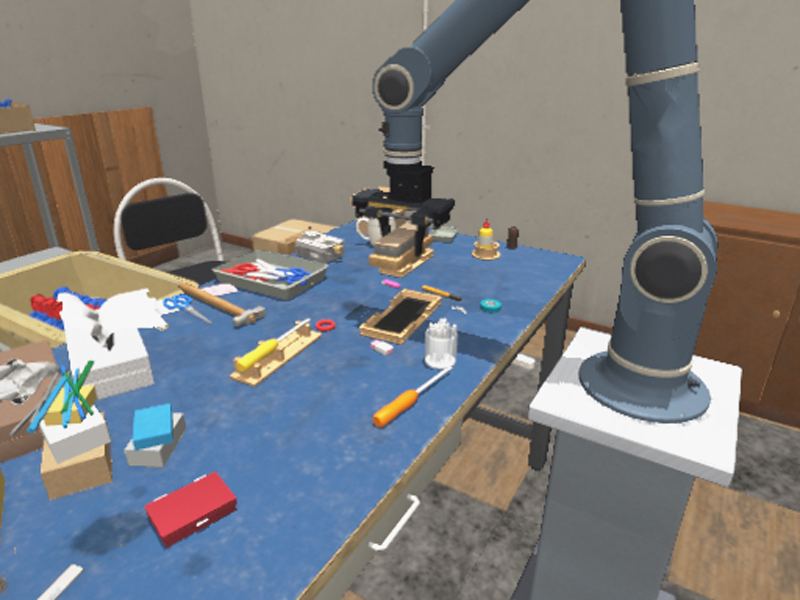

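The stone hangs over its nest, with the foot end at (307–508,135) and the nest end at (330–484,122). The side view also shows the driver seated in its rest. I'll check the alignment.

```bash
python3 - <<'E'
from h import *
s=pickle.load(open("pics/w10.pkl","rb")); k=.64;T=read_tool_pos();z=T[2]-.0126
R_=lambda x,y,a,P:(np.round(x+np.cos(a)*P[0]-np.sin(a)*P[1],4),np.round(y+np.sin(a)*P[0]+np.cos(a)*P[1],4))
for p,P in [((307,137),(-.031,.0875)),((508,135),(.031,.0875))]: print("foot",onz(s,(p[0]*k,p[1]*k),z+.02),"exp",R_(T[0],T[1],.0967,P))
for p,P in [((313,179),(-.025,.075)),((502,178),(.025,.075))]: print("stone",onz(s,(p[0]*k,p[1]*k),z+.044),"exp",R_(T[0],T[1],.0967,P))
for p,P in [((330,122),(-.047,.1035)),((484,121),(.047,.1035))]: print("nest",onz(s,(p[0]*k,p[1]*k),.019),"exp",R_(.4856,.0078,.0967,P))
E
```

```text
foot [0.44712358 0.09123399 0.16745427] exp (np.float64(0.4463), np.float64(0.0924))
foot [0.50838828 0.09782907 0.16745427] exp (np.float64(0.508), np.float64(0.0984))
stone [0.45422176 0.08016809 0.19145427] exp (np.float64(0.4535), np.float64(0.0805))
stone [0.50360412 0.08526675 0.19145427] exp (np.float64(0.5032), np.float64(0.0853))
nest [0.42944059 0.10520764 0.019     ] exp (np.float64(0.4288), np.float64(0.1063))
nest [0.52256898 0.11491239 0.019     ] exp (np.float64(0.5224), np.float64(0.1154))
```

```bash
python3 - <<'E'
from h import *
x,y=.4855,.0078
manip.move_straight((x,y,.05),velocity=.1);print(read_tool_pos(),fmag())
manip.move_straight((x,y,.024),velocity=.04);print(read_tool_pos(),fmag())
manip.move_straight((x,y,.0193),velocity=.02);print(read_tool_pos(),fmag())
manip.hold(.2);print(fmag())
hand.set_gripper(.97); manip.move_straight((x,y,.2),velocity=.15)
manip.move_straight((.55,-.11,.36),velocity=.25);manip.hold(.2)
s=snap("wrist","w11");snap("side","s11");print(read_t()); crop("w11",160,0,130,150,4,"c11")
E
```

```text
[0.48613102 0.00784131 0.05057472] [-0.3 -0.9 -5.6]
[0.48564423 0.007819   0.02398794] [ 0.7 -0.8 -5.1]
[0.4854497  0.00779323 0.01924832] [ 0.3 -0.8 -6. ]
[ 1.1 -0.1 -4.9]
55.75
```

View pics/c11.png

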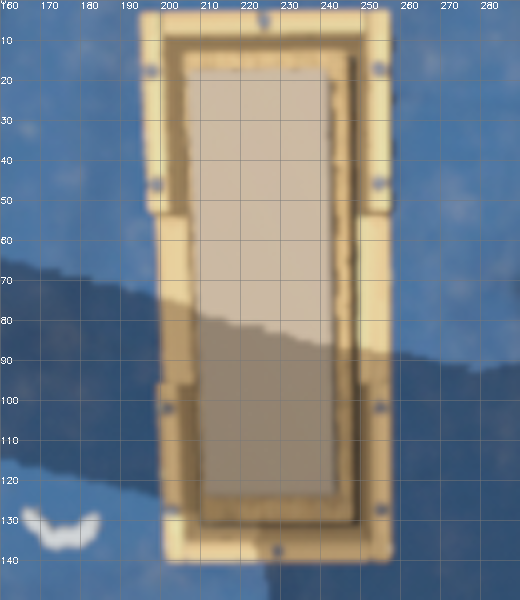

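View pics/s11.png

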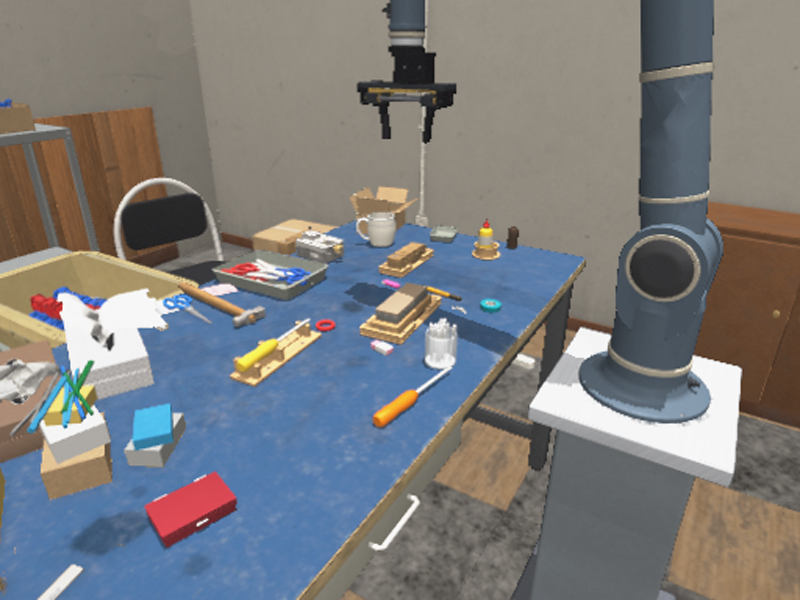

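```bash
python3 - <<'E'
import fit
from fit import *
for dz in (.0,.007,.014,.02):
    fit.fit(f"stone dz{dz}",box(.062,.175,.02+dz,(206,13),(246.8,12.5),(248,130.5),(210.5,131.5),"w11")+box(.05,.15,.044+dz,(207,17.5),(242,17.5),(243.5,123),(210.8,123.5),"w11"),[.4856,.0078,.0967])
fit.fit("nest",box(.094,.207,.019,(195.3,3),(257,3),(257.8,140),(201.5,140),"w11"),[.4856,.0078,.0967])
fit.fit("jig",box(.036,.15,.041,(250,58.5),(277.5,58.5),(275,164.5),(250.5,164.5),"w7"),[.64,-.27,.04])
fit.fit("jnest",box(.068,.182,.019,(237.5,47.5),(288,47.5),(285.5,177.5),(240,177.5),"w7"),[.64,-.27,.04])
E
```

```text
Traceback (most recent call last):
AttributeError: 'function' object has no attribute 'fit'
```

```bash
python3 - <<'E'
from h import *
s=pickle.load(open("pics/s11.pkl","rb"))
a=cv2.resize(s["img"][140:250,140:340,::-1],None,fx=4,fy=4,interpolation=cv2.INTER_CUBIC); cv2.imwrite("pics/cs11.png",a)
E
```

```text
(no output)
```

View pics/cs11.png

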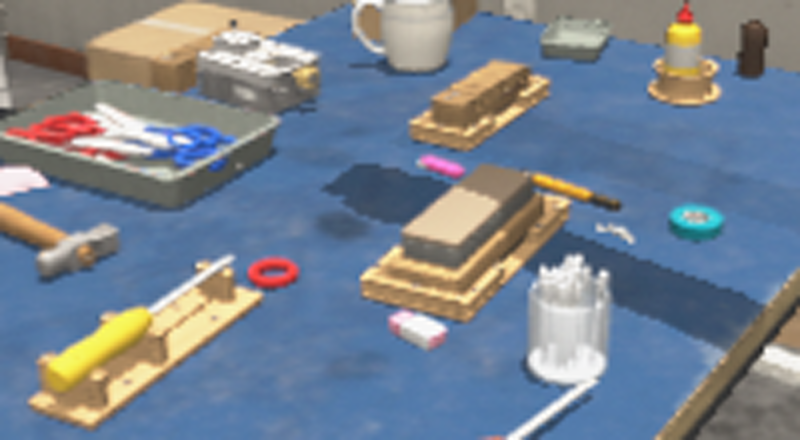

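All four parts look seated in the side zoom: driver (100,345), stone (470,215), jig (485,95), bottle (685,45). I'll do a numeric check next.

```bash
python3 - <<'E'
from fit import *
for dz in (.0,.007,.014,.02):
    fit(f"stone dz{dz}",box(.062,.175,.02+dz,(206,13),(246.8,12.5),(248,130.5),(210.5,131.5),"w11")+box(.05,.15,.044+dz,(207,17.5),(242,17.5),(243.5,123),(210.8,123.5),"w11"),[.4856,.0078,.0967])
fit("nest",box(.094,.207,.019,(195.3,3),(257,3),(257.8,140),(201.5,140),"w11"),[.4856,.0078,.0967])
fit("jig",box(.036,.15,.041,(250,58.5),(277.5,58.5),(275,164.5),(250.5,164.5),"w7"),[.64,-.27,.04])
fit("jnest",box(.068,.182,.019,(237.5,47.5),(288,47.5),(285.5,177.5),(240,177.5),"w7"),[.64,-.27,.04])
E
```

```text
stone dz0.0 [0.4854 0.0085 0.0975] res [-0.2  0.5 -0.1  0.6 -0.1 -0.8 -0.1 -1.7  0.3  0.5 -0.1  0.2 -0.2 -0.
  0.5 -0.4]
stone dz0.007 [0.4863 0.0076 0.0975] res [-0.5 -0.2  0.2 -0.   0.2  0.2 -0.3 -0.7 -0.  -0.1  0.1 -0.4  0.   0.9
  0.3  0.5]
stone dz0.014 [0.4871 0.0066 0.097 ] res [-0.8 -0.8  0.5 -0.6  0.4  1.3 -0.6  0.3 -0.3 -0.6  0.3 -1.   0.2  1.9
  0.   1.5]
stone dz0.02 [0.4878 0.0056 0.0963] res [-1.1 -1.2  0.8 -1.1  0.6  2.3 -0.8  1.3 -0.6 -1.   0.6 -1.3  0.4  2.9
 -0.2  2.5]
nest [0.4856 0.0073 0.0973] res [-0.2  0.2  0.4 -0.4 -0.1  0.1 -0.   0.1]
jig [ 0.6404 -0.2668  0.0364] res [-0.1 -1.5  0.1 -1.3  0.3  5.3 -0.4  5.1]
jnest [ 0.6399 -0.2676  0.0449] res [ 0.3  0.2 -0.3  0.1 -0.3 -0.2  0.3 -0.2]
```

```bash
python3 - <<'E'
from station import *
print(read_t()); print(ticket.finish_job())
E
```

```text
55.75
the job is handed in; nothing more can be done
None
```

I placed all four parts and handed the job in at 55.8 s. `finish_job` reports no verdict, so what follows is from my own last pictures.

- **Bottle:** it stands upright in its stand, about 3 mm off centre.
- **Jig:** it lies inside its nest's battens, about 1 mm and 0.01 rad off. Two of the jig corners I marked were about 5 px out. I put this down to a shadow edge taken for the jig's end and did not measure it again.
- **Screwdriver:** it lies in its notches with the handle at the wide cheeks. In plan it is within about 1 mm and 0.002 rad of the seat. I checked its height only by eye in the side view.
- **Stone:** it sits in its nest, about 1 mm and under 0.001 rad off. The picture fits best with its underside at floor height. When I opened the jaws the wrist still carried about 5 N, so it may have settled less than a millimetre.

I left the orange screwdriver and the block behind the vice alone. The highest force I read at the wrist was about 6 N.

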